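# Lock the bench flap through its interlocked levers

## Robot

A 7-joint arm with a two-finger parallel gripper is mounted at the origin on the work surface. World frame = base frame: x ahead of the robot, y to its left, z up, the work surface at z = 0. Lengths are in m, angles in rad, forces in N, time in s.
With the tool pointing down it reaches from about 0.425 to 0.875 m from the base axis. Payload 4.7 kg.
Tool frame: the origin (TCP) lies at the very end of the fingers, on their centre line; the grasp point (between the pads) lies 19 mm behind it; z points along the fingers, y is the line along which they close (so a half turn about z gives the same grasp; the last joint's range is limited). The gripper opens to 87 mm and grips with 3 to 60 N. Pads are 19 mm wide; open, the fingers measure 117 mm over their backs; the gripper's body (75 mm by 190 mm) begins 51 mm behind the grasp point.
Start: joints at [0.014, 0.321, -0.07, 1.45, 0.023, 1.371, -0.057], TCP at [0.65, -0, 0.223] pointing down, gripper open.
Joint ranges: [-2.86, 2.86], [-0.3, 2.09], [-1.38, 1.24], [0.06, 2.45], [-1.56, 4.7], [0.09, 2.05], [-2.69, 2.69]. Speed limits (rad/s): [2.57, 2.57, 3.14, 3.14, 3.14, 3.14, 3.14].

## Interface

Orientations are given as a 3x3 rotation matrix whose columns are the frame's x, y, z axes.
In Python, from bench import readout, vision, finish_job gives the robot as it stands. The module is installed in compiled form; this text tells all that it offers.
- The arm moves only by the shell command python3 -m inch 'ROWS' [FORCE]. ROWS is JSON, a list of rows, each a list of 5 numbers: the finger opening in cm, from 0 to 8.7, then the shift along the tool's x, y, z in cm, then the turn about the tool's z in units of 5 degrees (1.0 is 5 degrees). In form: [[grip, tx, ty, tz, roll], ...]. A call has 1 to 8 rows; each row is the pose to reach, as a shift and turn from the pose commanded when the call began, along the tool's axes at that moment; what a row does not reach only later rows make up. A row lasts 1/12 s, in which the tool goes at most 41.7 mm and 7.16 degrees, less where a joint would pass 70% of its speed; a pose out of reach is approached as far as the arm can. A call with a gripper value outside its range is refused whole. The fingers move at their own pace and stop on an object; FORCE is the grip in N (left out, the last holds). Time passes only in rows, so rows that repeat a pose let the fingers close. It gives the time, the measured TCP pose, the force, the opening and the grip force at its end, in the units of the state.
- readout.state(): the state, without advancing time (a new reading comes with each control period).
- vision.camera(name): name is "scene" or "side" or "wrist"; returns (picture, depth): 384x512x3 uint8, blue, green, red; 384x512 float32, m along the optical axis (not along the pixel's ray), 0 where there is no reading.
- vision.camera_params(name): a dict with "vfov" (degrees; the focal length in pixels is half the picture's height over the tangent of half this angle, whatever the lens; pixels are square), "cx", "cy" (the principal point, pixels), "distortion" ([k1, k2, p1, p2, k3] as OpenCV has them; the pictures are not rectified), "origin" and "attitude" of the camera in the world. Camera axes: x right, y up, looking along -z (the intrinsics and any distortion apply to the point x, -y, -z); pixel columns grow to the right and rows downward; lengths in m; the calibration is good to about 2 mm. A picture is of the moment at which its call begins: read the wrist's pose just before it. camera_params takes no time and is no camera call; for the wrist camera it gives the pose at the moment of the call.
- finish_job(): hands the job in; it is judged then, once.
The state is a dict: "clock": time; "joint_pos": joint angles; "qd": joint speeds; "tau": joint torques, N m; "eef_pos": TCP position; "tool_rot": TCP orientation; "ft_force": force on the tool from outside, world axes, zero at the start; "torque": the same for the moment, N m; "width": opening from 0.0 (shut) to 1.0 (fully open); "gripper_force": force on a finger pad.
Only numpy, scipy, OpenCV 4.12 (cv2) and the standard library are available. Lean on these libraries where they do the work, as an engineer would, in place of code of your own. Each camera call takes 0.05 s, during which the arm holds its last target. There are 200 camera calls.

## Task

Lock the bench flap down: throw the black-balled lever all the way over toward the flap. One of the two coloured catches lies across it and blocks it, so first tip that catch right over to its other side; leave the other catch and the brass-balled lever as they are.

Things in the scene. Friction and masses are not known exactly. Their poses are not given: they have to be found in the camera images.
- flap_lever (a joint): Locking lever of the flap: black ball (28 mm) on a 12 mm steel shaft. Joint in rad: 0 = leaning 0.7 rad from upright to the row's -x side; 1.4 = leaning 0.7 rad toward the flap (+x); end stops. Ball centre: pivot + (85 sin(q-0.7), 0, 85 cos(q-0.7)) mm in pivot axes. Starts at 0 to 0.05; polished; 1 to 2 N moves it, stays as left. Blocked after about 0.15 rad while a catch lies across it.
- vise_lever (a joint): Bystander, the vise lever: brass ball (28 mm) on a 12 mm steel shaft. Joint in rad: 0 = leaning 0.7 rad from upright to the row's -x side; 1.4 = leaning 0.7 rad toward the flap (+x); end stops. Ball centre: pivot + (85 sin(q-0.7), 0, 85 cos(q-0.7)) mm in pivot axes. Starts at 0 to 0.05; polished; 1 to 2 N moves it, stays as left. Blocked after about 0.15 rad while a catch lies across it.
- red_catch (a joint): Catch lever: a red lacquered bar 12 mm square, ball 24 mm. Joint in rad: 0 = leaning 0.9 rad from upright to the row's +y, across the front of the lever that stands 55 mm to its +y side, blocking it; 1.8 = leaning 0.9 rad to -y, clear; end stops. Ball centre: pivot + (0, 95 sin(0.9-q), 95 cos(0.9-q)) mm in pivot axes. Starts at 0 to 0.05; polished; 1 to 2 N moves it, stays as left.
- green_catch (a joint): Catch lever: a green lacquered bar 12 mm square, ball 24 mm. Joint in rad: 0 = leaning 0.9 rad from upright to the row's +y, across the front of the lever that stands 55 mm to its +y side, blocking it; 1.8 = leaning 0.9 rad to -y, clear; end stops. Ball centre: pivot + (0, 95 sin(0.9-q), 95 cos(0.9-q)) mm in pivot axes. Starts at 0 to 0.05; polished; 1 to 2 N moves it, stays as left.
- flap_lever_pivot (a point): Fixed point on the hinge axis of the black-balled lever, at the foot of its shaft, 50 mm above the table. Axes, the same for all four levers: x across the row, away from the robot toward the flap; y along the row; z up. The two ball levers stand 240 mm apart in y; one catch pivot lies 55 mm to the -y side of each (either colour at either).
- vise_lever_pivot (a point): Fixed point on the hinge axis of the brass-balled lever, at the foot of its shaft, 50 mm above the table. Axes, the same for all four levers: x across the row, away from the robot toward the flap; y along the row; z up. On the flap (top 52 mm above the table), 90 mm or more beyond the pivots, lie loose bystanders, all lower than 100 mm.
- red_catch_pivot (a point): Fixed point on the hinge axis of the red catch, at the foot of its shaft, 50 mm above the table. Axes, the same for all four levers: x across the row, away from the robot toward the flap; y along the row; z up.
- green_catch_pivot (a point): Fixed point on the hinge axis of the green catch, at the foot of its shaft, 50 mm above the table. Axes, the same for all four levers: x across the row, away from the robot toward the flap; y along the row; z up.

How it is judged:
By the outcome, as a careful person would: the job done as asked, in the order asked, and still so for the second after the job is handed in, with the robot touching nothing.
It also fails if it takes over 43 s, if anything falls off the work surface, if the arm or the gripper's body presses on something with over 40 N, if the wrist force passes 120 N, or if a joint passes its speed limit or range.

## Working session

There is one attempt and no reset: what is moved stays moved. The work goes in short steps, Python scripts to look and compute and a shell command to move; the robot and the scene stay as the last step left them, time stands still between calls to the robot, and variables do not carry over. Pictures are saved under pics/ and viewed, at most 10 in all, crops included, and the job is handed in when it is done.

```bash
mkdir -p pics
cat > h.py <<'E'
import numpy as np, cv2
from bench import readout, vision
def shot(name,fn):
    p=vision.camera_params(name); im,d=vision.camera(name)
    cv2.imwrite('pics/'+fn+'.png',im); np.savez('pics/'+fn+'.npz',im=im,d=d,**{k:np.array(v) for k,v in p.items()})
    return im,d,p
def load(fn):
    z=np.load('pics/'+fn+'.npz'); return z['im'],z['d'],{k:z[k] for k in z.files}
def point(u,v,depth,p):
    f=192/np.tan(np.radians(float(p['vfov']))/2)
    K=np.array([[f,0,p['cx']],[0,f,p['cy']],[0,0,1]],float)
    q=cv2.undistortPoints(np.array([[[u,v]]],float),K,np.array(p['distortion'],float))[0,0]
    ray=np.array([q[0],-q[1],-1.]); R=np.array(p['attitude']).reshape(3,3)
    return np.array(p['origin'])+R@(ray*depth), R@ray
E
python3 - <<'E'
from h import *
a=shot('scene','s0')[0]; b=shot('side','d0')[0]
for n in('scene','side'):
    p=vision.camera_params(n);print(p)
cv2.imwrite('pics/both.png',cv2.resize(np.vstack([a,b]),(800,1200))[:600]); cv2.imwrite('pics/b2.png',cv2.resize(b,(800,600)))
s=readout.state();print(s['clock'],s['eef_pos'],s['tool_rot'])
E
```

```text
{'vfov': 43.25920476235605, 'cx': 252.71540204820286, 'cy': 193.5681855174133, 'distortion': array([-0.18915902,  0.        ,  0.        ,  0.        ,  0.        ]), 'origin': array([1.17556836, 0.11493857, 0.63750583]), 'attitude': array([[-0.14649539, -0.6613888 ,  0.73559769],
       [ 0.98920763, -0.09998799,  0.10710124],
       [ 0.00271537,  0.74334868,  0.66889862]])}
{'vfov': 56.852985602306994, 'cx': 262.8632936215431, 'cy': 192.88802253347367, 'distortion': array([-0.0554,  0.    ,  0.    ,  0.    ,  0.    ]), 'origin': array([0.33463912, 0.49506372, 0.43884988]), 'attitude': array([[-0.88160412,  0.24628001, -0.4026417 ],
       [-0.47141029, -0.50170156,  0.72530537],
       [-0.02337776,  0.82924164,  0.55840109]])}
0.1 [ 6.49507531e-01 -3.23523629e-05  2.21546595e-01] [[-6.88230565e-05  9.99998497e-01 -1.73260301e-03]
 [ 9.99999992e-01  6.86415629e-05 -1.04811251e-04]
 [-1.04692165e-04 -1.73261021e-03 -9.99998494e-01]]
```

View pics/both.png

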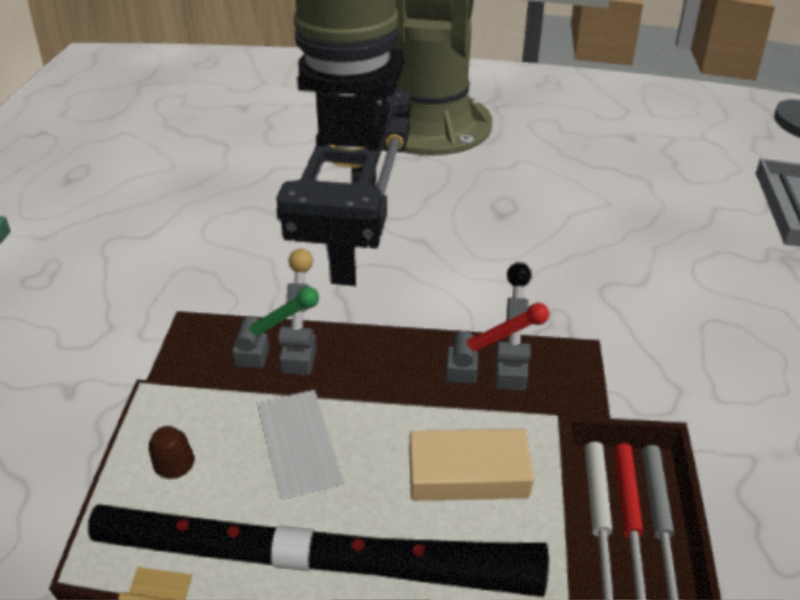

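View pics/b2.png

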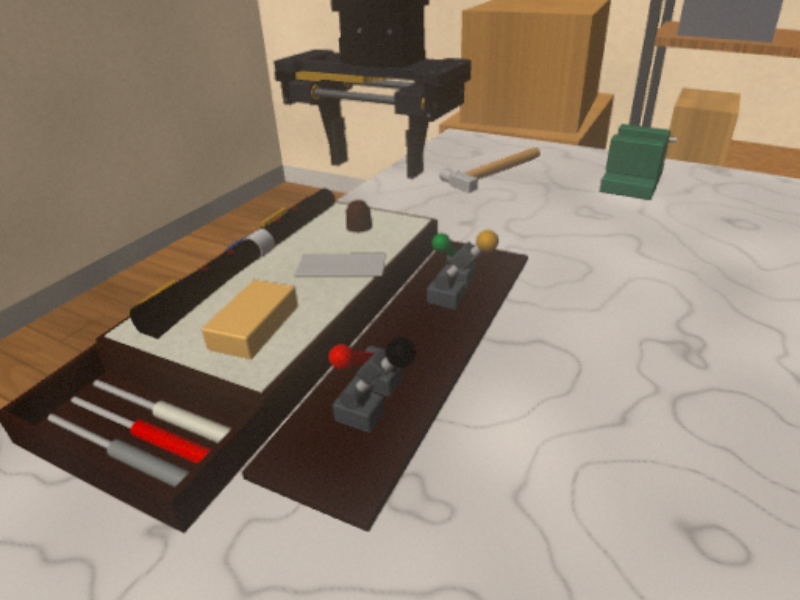

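The scene view shows the red catch (ball at 345,200 in full-size pixels) lying across the black-balled lever (331,175). The green catch (196,190) lies across the brass lever (193,166). The side view shows red at (218,228) and black at (257,225). So red is the one to tip.

Run:
```python
from h import *
seeds={'s0':dict(black=(331,175),red=(345,200),green=(196,190),brass=(193,166)),'d0':dict(black=(257,225),red=(218,228),green=(282,155),brass=(312,154))}
def mask(im,n):
    h=cv2.cvtColor(im,cv2.COLOR_BGR2HSV);H,S,V=[h[...,i].astype(int) for i in range(3)]
    return {'black':V<45,'red':((H<8)|(H>172))&(S>150)&(V>80),'green':(H>45)&(H<85)&(S>120)&(V>50),'brass':(H>12)&(H<30)&(S>80)&(V>90)}[n]
P={}
for f in seeds:
    im,d,p=load(f)
    for n,(u,v) in seeds[f].items():
        m=mask(im,n).astype(np.uint8); w=np.zeros_like(m); w[v-13:v+14,u-13:u+14]=1; m*=w
        dt=cv2.distanceTransform(m,cv2.DIST_L2,5); k=cv2.morphologyEx(m,cv2.MORPH_OPEN,cv2.getStructuringElement(cv2.MORPH_ELLIPSE,(9,9)))
        c=max(cv2.findContours(k,0,1)[0],key=cv2.contourArea); (x,y),r=cv2.minEnclosingCircle(c)
        r0=.014 if n in('black','brass') else .012
        D=np.median(d[int(y)-2:int(y)+3,int(x)-2:int(x)+3]); q,ray=point(x,y,D+r0*.9,p)
        P[f,n]=(np.array(p['origin'],float),ray/np.linalg.norm(ray)); print(f,n,round(x,1),round(y,1),round(r,1),'depthpt',q.round(4))
B={}
for n in seeds['s0']:
    A=0;b=0
    for f in seeds:
        o,r=P[f,n];M=np.eye(3)-np.outer(r,r);A=A+M;b=b+M@o
    B[n]=x=np.linalg.solve(A,b);print(n,x.round(4),[round(np.linalg.norm((np.eye(3)-np.outer(P[f,n][1],P[f,n][1]))@(x-P[f,n][0]))*1e3,1) for f in seeds])
e=B['brass']-B['black'];print('sep',np.linalg.norm(e),'yaw of row y',np.degrees(np.arctan2(-e[0]*-np.sign(-e[1])*-1,abs(e[1]))),e)
```

```text
s0 black 331.8 175.5 6.9 depthpt [0.537  0.1568 0.1162]
s0 red 342.0 201.5 8.4 depthpt [0.5887 0.1759 0.1063]
s0 green 195.8 190.2 6.7 depthpt [ 0.6015 -0.0633  0.1102]
s0 brass 192.1 166.0 7.2 depthpt [ 0.5471 -0.0824  0.1158]
d0 black 256.2 225.0 10.1 depthpt [0.5351 0.1563 0.1192]
d0 red 217.5 227.5 7.9 depthpt [0.5875 0.1781 0.1114]Traceback (most recent call last):
  File "<stdin>", line 12, in <module>
ValueError: max() iterable argument is empty
```

```bash
python3 -m inch '[[0,3,-1,0,0],[0,6,-2,0,0],[0,9,-3,0,0],[0,12,-4,0,0],[0,15,-5,0,0],[0,18,-6,0,0],[0,21,-6,0,0],[0,22.5,-6.1,0,0]]' 20
python3 -m inch '[[0,0,0,2,0],[0,0,0,4.5,0],[0,0,0,7,0],[0,0,0,9.5,0],[0,0,0,11.5,0],[0,0,0,12.3,0],[0,0,0,12.3,0]]'
python3 - <<'E'
from h import *
a=shot('side','d1')[0]; b=shot('scene','s1')[0]
cv2.imwrite('pics/v1.png',np.hstack([cv2.resize(a[100:350,100:350],(400,400)),cv2.resize(b[80:330,200:450],(400,400))]))
E
```

```text
clock: 0.77
eef_pos: [0.5871, 0.2302, 0.2222]
tool_rot: [[-0.005, 1.0, -0.001], [1.0, 0.005, 0.002], [0.002, -0.001, -1.0]]
ft_force: [-1.2, -0.0, 0.2]
width: 0.474
gripper_force: 0.0
clock: 1.35
eef_pos: [0.5872, 0.2241, 0.0967]
tool_rot: [[-0.0, 1.0, -0.005], [1.0, 0.0, -0.002], [-0.002, -0.005, -1.0]]
ft_force: [-0.5, -0.3, -0.4]
width: 0.021
gripper_force: 0.0
```

View pics/v1.png

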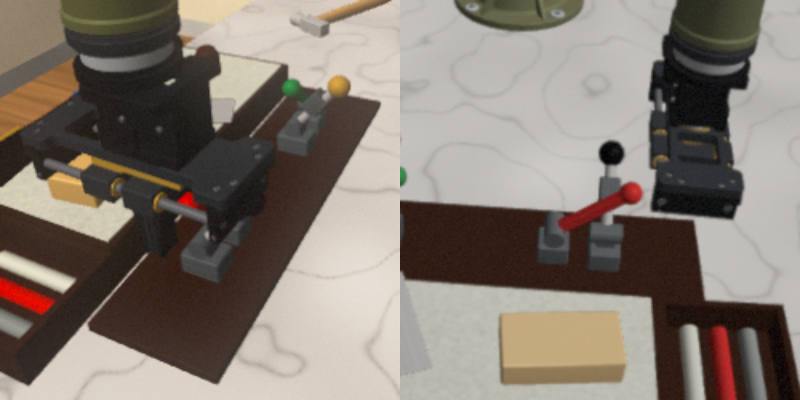

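The closed finger hangs just beyond the red ball on its +y side, with everything else clear. Next I push the catch over.

```bash
python3 -m inch '[[0,-1.2,0,0,0],[0,-2.4,0.1,0,0],[0,-3.7,0.2,0,0],[0,-5,0.2,0,0],[0,-6.3,0.3,0,0],[0,-7.6,0.3,0,0],[0,-9,0.4,-0.2,0],[0,-10.4,0.5,-0.5,0]]'
python3 -m inch '[[0,-1,0,-0.2,0],[0,-2,0.1,-0.5,0],[0,-3,0.1,-0.8,0],[0,-4,0.1,-1,0],[0,-5,0.2,-1,0],[0,-6,0.2,-1,0],[0,-6.6,0.2,-1,0],[0,-6.6,0.2,-1,0]]'
python3 - <<'E'
from h import *
a=shot('side','d2')[0]; b=shot('scene','s2')[0]
cv2.imwrite('pics/v2.png',np.hstack([cv2.resize(a[100:350,100:350],(400,400)),cv2.resize(b[80:330,200:450],(400,400))]))
E
```

```text
clock: 2.12
eef_pos: [0.5937, 0.1184, 0.1045]
tool_rot: [[0.001, 1.0, -0.001], [1.0, -0.001, -0.001], [-0.001, -0.001, -1.0]]
ft_force: [-0.5, 1.4, 0.0]
width: 0.004
gripper_force: 0.7
clock: 2.78
eef_pos: [0.5958, 0.0525, 0.1142]
tool_rot: [[0.002, 1.0, -0.001], [1.0, -0.002, -0.001], [-0.001, -0.001, -1.0]]
ft_force: [0.2, -0.8, 0.0]
width: 0.002
gripper_force: 0.0
```

View pics/v2.png

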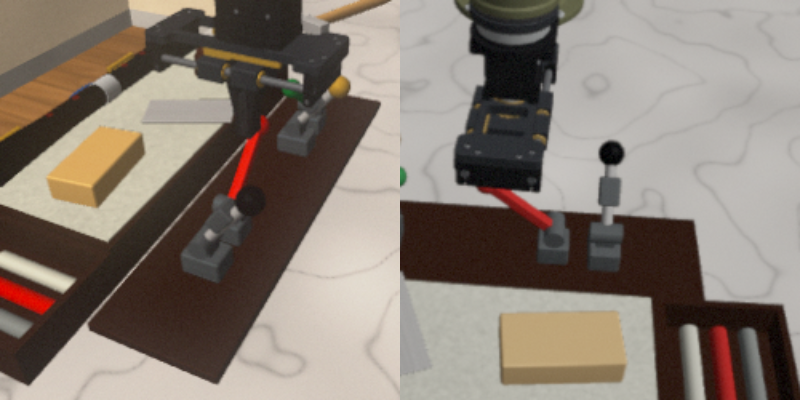

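The red catch has gone over to -y, and its end is hidden under the gripper. I'll press on until the force shows the stop.

```bash
python3 -m inch '[[0,-0.3,0,0.2,0],[0,-0.5,0,0.4,0],[0,-0.7,0,0.6,0],[0,-0.7,0,0.6,0]]'
```

```text
clock: 3.22
eef_pos: [0.596, 0.0508, 0.1088]
tool_rot: [[-0.002, 1.0, 0.0], [1.0, 0.002, 0.003], [0.003, 0.0, -1.0]]
ft_force: [-0.9, 5.4, 1.6]
width: 0.006
gripper_force: 2.6
```

It reads 5.4 N, so the catch is against its stop. Next I retreat upward and come round behind the black ball.

```bash
python3 -m inch '[[0,1,0,-1,0],[0,1.5,0,-3,0],[0,2,0,-6,0],[0,4,-3,-7,0],[0,6.5,-6,-7,0],[0,9,-9,-7,0],[0,11.2,-11.3,-7,0],[0,11.2,-11.3,-7,0]]'
python3 - <<'E'
from h import *
b=shot('scene','s3')[0]; a=shot('side','d3')[0]
cv2.imwrite('pics/v3.png',np.hstack([cv2.resize(a[100:350,100:350],(400,400)),cv2.resize(b[80:330,200:450],(400,400))]))
for f,n,w in(('s3',(b),(200,450)),('d3',(a),(100,350))):
    im,d,p=load(f);h=cv2.cvtColor(im,cv2.COLOR_BGR2HSV)
    m=(((h[...,0]<8)|(h[...,0]>172))&(h[...,1]>150)&(h[...,2]>80)).astype(np.uint8)
    m[250:]=0; m=cv2.morphologyEx(m,cv2.MORPH_OPEN,cv2.getStructuringElement(2,(9,9)))
    for c in cv2.findContours(m,0,1)[0]:
        (x,y),r=cv2.minEnclosingCircle(c);D=np.median(d[int(y)-1:int(y)+2,int(x)-1:int(x)+2]);print(f,x,y,r,point(x,y,D+.011,p)[0])
E
```

```text
clock: 3.88
eef_pos: [0.4783, 0.1661, 0.1794]
tool_rot: [[-0.01, 1.0, -0.001], [1.0, 0.01, 0.001], [0.001, -0.001, -1.0]]
ft_force: [-0.4, 1.0, 0.0]
width: 0.005
gripper_force: 0.0
s3 286.5 216.5 7.106435298919678 [0.59022277 0.08770095 0.06076779]
s3 253.5 195.5 7.106435298919678 [0.59712947 0.03202273 0.10745693]
d3 256.0 194.0 22.8474178314209 [0.5954701  0.05013651 0.08984421]
```

View pics/v3.png

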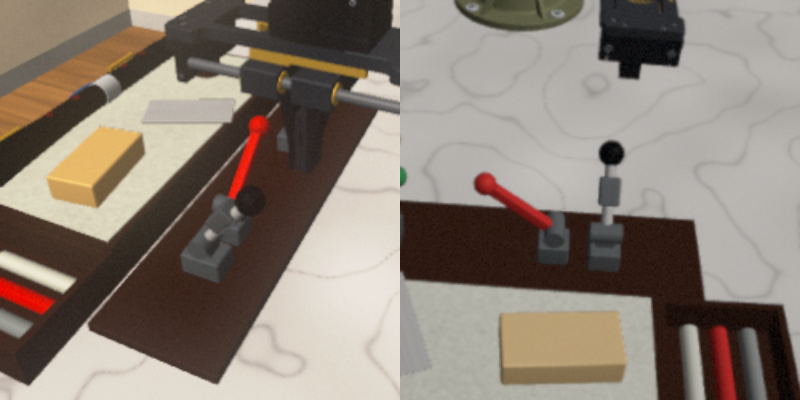

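The red ball is at (0.597, 0.032, 0.107), fully over, and the black lever is untouched. Lowering behind it and pushing toward +x.

```bash
python3 -m inch '[[0,0,0,0,0],[0,0,0,2,0],[0,0,0,4,0],[0,0,0,6,0],[0,0,0,7.5,0],[0,0,0,7.5,0]]'
python3 -m inch '[[0,0,1.2,0,0],[0,0,2.4,0,0],[0,0.1,3.6,0,0],[0,0.1,4.8,0,0],[0,0.2,6,0,0],[0,0.3,7.2,0,0],[0,0.3,8.4,-0.3,0],[0,0.3,9.4,-0.6,0]]'
python3 -m inch '[[0,0,0.8,-0.2,0],[0,0,1.6,-0.5,0],[0,0.1,2.4,-0.7,0],[0,0.1,3.2,-0.7,0],[0,0.1,3.6,-0.6,0],[0,0.1,3.6,-0.6,0]]'
```

```text
clock: 4.48
eef_pos: [0.4817, 0.1576, 0.1001]
tool_rot: [[0.003, 1.0, -0.006], [1.0, -0.003, -0.003], [-0.003, -0.006, -1.0]]
ft_force: [-0.5, -0.4, -0.6]
width: 0.003
gripper_force: 0.0
clock: 5.15
eef_pos: [0.5783, 0.1619, 0.1101]
tool_rot: [[0.002, 1.0, -0.0], [1.0, -0.002, -0.001], [-0.001, -0.0, -1.0]]
ft_force: [-1.7, 1.3, -0.2]
width: 0.006
gripper_force: 0.6
clock: 5.65
eef_pos: [0.6141, 0.1638, 0.1154]
tool_rot: [[0.0, 1.0, 0.001], [1.0, -0.0, 0.0], [0.0, 0.001, -1.0]]
ft_force: [-0.8, 0.4, -0.3]
width: 0.003
gripper_force: 0.0
```

Not at the stop yet. I'll press further in small steps.

```bash
python3 -m inch '[[0,0,0.4,0.1,0],[0,0,0.8,0.2,0],[0,0,0.8,0.2,0]]'
python3 - <<'E'
from h import *
b=shot('scene','s4')[0]; a=shot('side','d4')[0]
cv2.imwrite('pics/v4.png',np.hstack([cv2.resize(a[100:350,100:350],(400,400)),cv2.resize(b[80:330,200:450],(400,400))]))
E
```

```text
clock: 5.9
eef_pos: [0.6203, 0.164, 0.113]
tool_rot: [[-0.0, 1.0, -0.002], [1.0, 0.0, -0.0], [-0.0, -0.002, -1.0]]
ft_force: [-2.2, 0.9, 0.2]
width: 0.002
gripper_force: 1.4
```

View pics/v4.png

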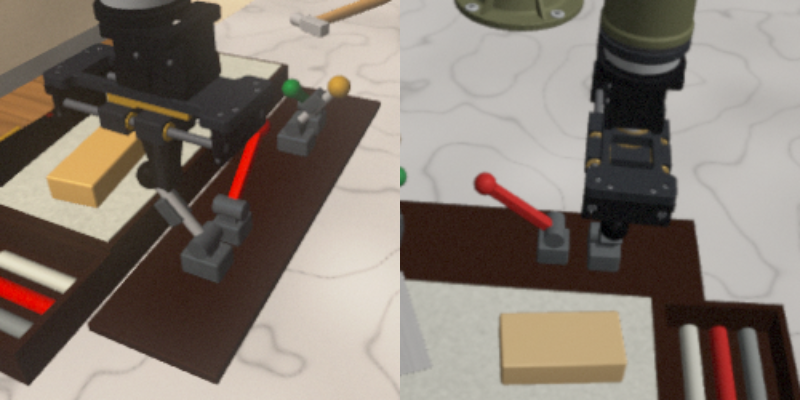

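The lever leans toward the flap; the ball is near (247,210) in side-camera pixels. I'll press on until the force clearly rises.

```bash
python3 -m inch '[[0,0,0.4,0.1,0],[0,0,0.8,0.2,0],[0,0,0.8,0.2,0]]'
```

```text
clock: 6.25
eef_pos: [0.621, 0.1651, 0.1109]
tool_rot: [[-0.002, 1.0, -0.017], [1.0, 0.002, -0.001], [-0.001, -0.017, -1.0]]
ft_force: [-22.2, -1.7, 11.9]
width: 0.003
gripper_force: 11.1
```

It's at the stop, reading 22 N. Backing off, rising clear and checking.

```bash
python3 -m inch '[[0,0,-1,-0.5,0],[0,0,-2,-1.5,0],[0,0,-3,-4,0],[0,0,-5,-7,0],[0,0,-8,-9,0],[0,0,-11,-10,0],[0,0,-12,-10,0],[0,0,-12,-10,0]]'
python3 - <<'E'
from h import *
b=shot('scene','s5')[0]; a=shot('side','d5')[0]
cv2.imwrite('pics/v5.png',np.hstack([cv2.resize(a[100:350,100:350],(400,400)),cv2.resize(b[80:330,150:450],(400,333)).copy() if 0 else cv2.resize(b[60:360,150:450],(400,400))]))
for f,im,y0,y1,x0,x1 in(('s5',b,160,300,270,400),('d5',a,180,260,150,290)):
    im,d,p=load(f);g=(im.max(2)<45).astype(np.uint8);w=np.zeros_like(g);w[y0:y1,x0:x1]=1
    g=cv2.morphologyEx(g*w,cv2.MORPH_OPEN,cv2.getStructuringElement(2,(9,9)))
    for c in cv2.findContours(g,0,1)[0]:
        (x,y),r=cv2.minEnclosingCircle(c);D=np.median(d[int(y)-1:int(y)+2,int(x)-1:int(x)+2]);print(f,x,y,r,point(x,y,D+.0126,p)[0])
E
```

```text
clock: 6.92
eef_pos: [0.5085, 0.1646, 0.2135]
tool_rot: [[-0.002, 1.0, 0.005], [1.0, 0.002, 0.001], [0.001, 0.005, -1.0]]
ft_force: [0.7, 0.1, -1.0]
width: 0.0
gripper_force: 0.0
s5 380.5 275.5 19.039531707763672 [0.66327816 0.25163751 0.02016408]
s5 334.368408203125 220.0 9.837150573730469 [0.64262392 0.16366955 0.11550346]
```

View pics/v5.png

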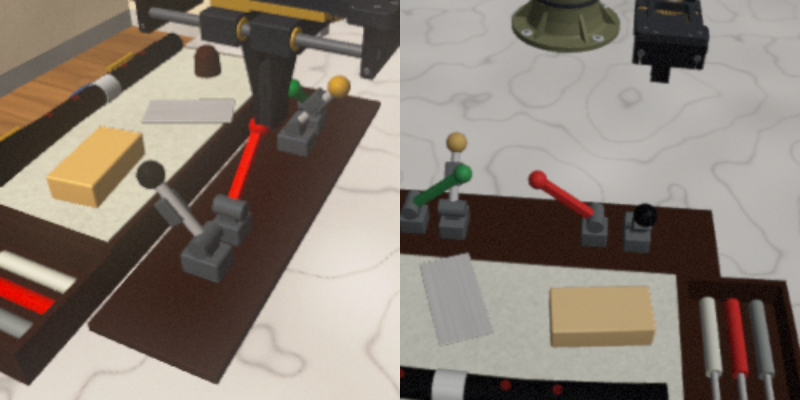

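The black ball is at (0.643, 0.164, 0.116), where the end stop should put it. Red is fully over, and green and brass haven't moved.

```bash
python3 -m inch '[[0,0,0,0,0],[0,0,0,0,0],[0,0,0,0,0]]' && python3 -c "from bench import finish_job; print(finish_job())"
```

```text
clock: 7.27
eef_pos: [0.5096, 0.1637, 0.2107]
tool_rot: [[0.001, 1.0, -0.001], [1.0, -0.001, -0.0], [-0.0, -0.001, -1.0]]
ft_force: [0.1, 0.1, 0.4]
width: 0.006
gripper_force: 0.0
the job is handed in; nothing more can be done
None
```

I tipped the red catch fully over and then threw the black-balled lever to its stop at the flap; the green catch and brass lever were left alone, and the job was handed in at about 7.3 s.

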